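# Open the glue and hold the bead tray beside the clay angel

## Robot

A 6-joint arm with a two-finger parallel gripper is mounted at the origin on a cart in front of the work surface, level with it; the furniture and walls round the work are solid. World frame = base frame: x ahead of the robot, y to its left, z up, the work surface at z = 0. Lengths are in m, angles in degrees, forces in N, time in s.
With the tool pointing down it reaches from about 0.3 to 0.75 m from the base axis. Payload 8.5 kg.
Tool frame: the origin (TCP) lies at the very end of the fingers, on their centre line; the grasp point (between the pads) lies 19 mm behind it; z points along the fingers, y is the line along which they close (so a half turn about z gives the same grasp; the last joint's range is limited). The gripper opens to 85 mm and grips with 20 to 120 N. Pads are 22 mm wide; open, the fingers measure 114 mm over their backs; the gripper's body (76 mm by 85 mm) begins 54 mm behind the grasp point. The pads swing forward as they close: fully open they stand 13 mm farther back than shut.
Start: joints at [-75.762, 21.807, 74.336, -0, 83.858, -12.336], TCP at [0.246, -0.492, 0.231] pointing down, gripper open.
Joint ranges: [-178.18, 178.18], [-50.72, 133.34], [12.68, 142.11], [-81.47, 261.47], [9.98, 163.14], [-165.26, 165.26]. Speed limits (degrees/s): [136.94, 136.94, 180, 180, 180, 180].

## Interface

Orientations are given as a 3x3 rotation matrix whose columns are the frame's x, y, z axes.
In Python, from rig import observe, cams, ticket gives the robot as it stands.
- The arm moves only by the tool move_arm, never from a script. Its arguments are lists of equal length, an entry for each row: "jaw": the finger opening in cm, from 0 to 8.54; "dp": the shift along the tool's x, y, z in cm, a list of three; "turn": the turn, a rotation vector about the tool's x, y, z in rad, a list of three. In form: {"jaw": [jaw, ...], "dp": [[tx, ty, tz], ...], "turn": [[wx, wy, wz], ...]}. A call has 1 to 12 rows; each row shifts and turns the commanded pose from where the row before left it, along the tool's axes as they then stand; what a row does not reach is not made up. A row lasts 1/12 s, in which the tool goes at most 41.7 mm and 7.16 degrees, less where a joint would pass 70% of its speed; a pose out of reach is approached as far as the arm can. A call is refused whole if a number of a shift passes 4.17 or a number of a turn 0.125, either way. A call with a gripper value outside its range is refused whole. The fingers move at their own pace and stop on an object; "force" is the grip in N (left out, the last holds). Time passes only in rows, so rows that do not move let the fingers close. It gives the time, the measured TCP pose, the force, the opening and the grip force at its end, in the units of the state.
- observe(): the state, without advancing time (a new reading comes with each control period).
- cams.get_image(name): name is "side" or "top" or "wrist"; returns (picture, depth): 384x512x3 uint8, red, green, blue; 384x512 float32, m along the optical axis (not along the pixel's ray), 0 where there is no reading.
- cams.calibration(name): a dict with "vertical_fov" (degrees; the focal length in pixels is half the picture's height over the tangent of half this angle, whatever the lens; pixels are square), "cx", "cy" (the principal point, pixels), "view" (4x4, takes a point from world to camera coordinates); the wrist camera has in their place "tool_from_camera" (4x4, takes a point from camera to tool coordinates, whose origin is the TCP and whose axes are the flange's). Camera axes: x right, y up, looking along -z (the intrinsics and any distortion apply to the point x, -y, -z); pixel columns grow to the right and rows downward; lengths in m; the calibration is good to about 2 mm. A picture is of the moment at which its call begins: read the wrist's pose just before it. calibration takes no time and is no camera call.
- ticket.close_job(): hands the job in; it is judged then, once.
Trained networks look in the newest picture that a camera, given by its name, has taken for a name from the list of things; names that differ only in an ending like _2 or _b are one class to them, and where a whole thing is asked for, a point or a joint stands for the part that bears it (a point fixed in the world has none). Each returns a list of dicts, best first, with "p" (0 to 1); they miss things now and then, are a little off and sometimes report something else, mostly with a low value. They report only what shows in the picture. A call takes as long as a camera call.
- cams.spot_in(camera, query): "box" ([centre column, centre row, width, height] as shares, 0 to 1, of the picture: columns of its width, rows of its height, round what is visible of it).
- cams.outline_of(camera, query): "mask" (384x512 bool, what is visible of it) and "box" ([centre column, centre row, width, height] as shares, 0 to 1, of the picture: columns of its width, rows of its height, round what is visible of it).
- cams.mark_of(camera, query): "location" ([column, row] as shares, 0 to 1, of the picture: columns of its width, rows of its height: a listed point, or the origin of a listed thing).
The state is a dict: "time_s": time; "q": joint angles; "qvel": joint speeds; "joint_efforts": joint torques, N m; "position": TCP position; "tool_rot": TCP orientation; "ft_force": force on the tool from outside, world axes, zero at the start; "wrist_torque": the same for the moment, N m; "grip_width": finger opening in m; "gripper_force": force on a finger pad.
Only numpy, scipy, OpenCV 4.12 (cv2) and the standard library are available. Lean on these libraries where they do the work, as an engineer would, in place of code of your own. Each camera call takes 0.05 s, during which the arm holds its last target. There are 200 camera calls.

## Task

I am about to glue the loose wooden bead on to the small unpainted clay angel standing in front of the paint crate: first twist the cap of the glue bottle open, anticlockwise as seen from above, as far as it will go. Then pick up the bead tray by its handle, bring it over without ever letting the bead out of its pocket, and finish holding it in the air right beside the angel, no more than a hand's breadth from it with its board between the angel's waist and head in height, level, still and touching nothing else; do not put it down or let go. Leave the angel, the water cup, the brush and the shaping stick where they are.

Things in the scene. Friction and masses are not known exactly. Their poses are not given: they have to be found in the camera images.
- cap_grip (a point): middle of the ribbed grey cap of the white glue bottle: a round cap 29 mm across and 27 mm tall, this point on its axis 18 mm above its lower edge, with a slimmer cone rising another 20 mm above the ribbed part; z points up along the cap's axis. The bottle (52 mm across, shoulder 30 mm below this point, slim neck between) stands fixed in a wooden block 76 mm square that is screwed to the table, so it cannot turn or shift. Closed, this point is 116 mm above the table.
- glue_cap (a joint): turn of that cap in rad: 0 screwed shut, grows anticlockwise seen from above, stops at 2.2 fully open; starts between 0 and 0.25. The cap stays on the bottle (captive), climbs 1.5 mm per rad and stays where it is left; it takes about 0.03 N m to turn.
- tray_handle (a point): centre of the handle bar of the wooden bead tray, which is loose and weighs 100 to 210 g; z up, y along the bar, x across it. The bar is 12 mm thick (x), 18 mm tall and 91 mm long, open below; this point is 62 mm above the underside of the tray. The tray is a board 70 mm (x) by 112 mm (y), 10 mm thick, with two rows of three round pockets 3 mm deep, one row each side of the bar; a post carries the bar at each end (y = +-50 mm).
- bead_pocket (a point): point fixed to the tray where the centre of the bead lies when it sits in its pocket: 21 mm from the bar on the -x side of the tray, 44 mm below tray_handle. The pocket is 21 mm across and its rim 3 mm high: the bead climbs out when the tray leans about 40 degrees.
- bead_center (a point): centre of the loose wooden bead, a ball 22 mm across that lies in the middle pocket on the -x side of the tray and can shift about 3 mm in it.
- angel_center (a point): middle of the small unpainted clay angel, half-way up: 103 mm tall, 112 mm over its wings (along its y), 64 mm deep (along its x), loose and light; this point is 52 mm above the table.
- crate_corner (a point): top of the near right corner of the fixed paint crate, whose walls are 157 mm tall: from here its front wall runs to the robot's left, 24 mm farther away for each 97 mm, and its side wall runs away from the robot, 24 mm to the right for each 97 mm.
- cup: open water cup, 89 mm across, 88 mm tall, loose; origin at the centre of its underside. Leave it alone.
- brush: paint brush lying near the table's edge, 194 mm long (along its y), 10 mm thick, loose; origin at the middle of its underside. Leave it alone.
- shaping_stick: boxwood modelling tool lying in front of the glue bottle, 178 mm long (along its y), 13 mm wide, 9 mm thick, loose; origin at the middle of its underside. Leave it alone.

How it is judged (in metres and radians):
On the way, in this order (a step that is already met when the one before it is completed fails the run):
1. the glue cap is twisted open to its stop (value of joint glue_cap above 2 rad), for 0.2 s.
2. the tray is lifted clear of the table in the gripper (height (world z) of tray_handle above 0.085 m and contact force between bead_tray and the fingers above 0.5 N), for 0.2 s.
At the end, for the whole second after the job is handed in: Cap at 2.0 rad or more; the gripper still holds the tray, handle centre 95 to 190 mm above the table and within 210 mm (horizontally) of the angel's centre, leaning less than 0.12 rad, still, clear of angel, table and crate; the bead lies within 9 mm of its seat in the pocket (value of joint glue_cap above 2 rad and contact force between bead_tray and the fingers above 0.5 N and height (world z) of tray_handle between 0.095 and 0.19 m and horizontal distance between tray_handle and angel_center below 0.21 m and angle between tray_handle's own z axis and vertical below 0.12 rad and linear speed of bead_tray below 0.03 m/s and angular speed of bead_tray below 0.2 rad/s and distance between bead_center and bead_pocket below 0.009 m and contact force between bead_tray and angel below 0.2 N and contact force between bead_tray and low_table below 0.2 N and contact force between bead_tray and paint_crate below 0.2 N); the arm keeps its last pose, push and grip.
It fails at once if the bead leaves its pocket (distance between bead_center and bead_pocket above 0.015 m).
It fails at once if the clay angel is knocked or shifted (distance of angel_center from where it was at the start of the episode above 0.02 m or angle between angel_center's own z axis and vertical above 0.3 rad).
It fails at once if the water cup is shifted (distance of cup from where it was at the start of the episode above 0.03 m).
It fails at once if the brush or the shaping stick is shifted (distance of any of brush, shaping_stick from where it was at the start of the episode above 0.03 m).
It also fails if it takes over 61 s, if anything falls off the work surface, if the arm or the gripper's body presses on something with over 40 N, if the wrist force passes 120 N, or if a joint passes its speed limit or range.

## Working session

There is one attempt and no reset: what is moved stays moved. The work goes in short steps, Python scripts to look and compute and a tool call to move; the robot and the scene stay as the last step left them, time stands still between calls to the robot, and variables do not carry over. Pictures are saved under pics/ and viewed, at most 10 in all, crops included, and the job is handed in when it is done.

Besides the shell and the picture viewer there is one more tool, called after "Emit:" by a JSON object that holds its "api" and its "payload". move_arm: Moves the arm, as the interface text tells. Its arguments: {"type":"object","properties":{"jaw":{"type":"array","items":{"type":"number"}},"dp":{"type":"array","items":{"type":"array","items":{"type":"number"}}},"turn":{"type":"array","items":{"type":"array","items":{"type":"number"}}},"force":{"type":"number"}},"required":["jaw","dp","turn"]}

```bash
ls; mkdir -p pics; cat > h.py <<'E'
import numpy as np, cv2
from rig import observe, cams, ticket
def K(name):
    c=cams.calibration(name); f=192/np.tan(np.radians(c["vertical_fov"])/2); return c,f
def cam2world(name,s=None):
    c,f=K(name)
    if name!="wrist": return np.linalg.inv(np.array(c["view"]))
    s=s or observe(); T=np.eye(4); T[:3,:3]=np.array(s["tool_rot"]); T[:3,3]=s["position"]
    return T@np.array(c["tool_from_camera"])
def px2w(name,u,v,d,s=None):
    c,f=K(name); T=cam2world(name,s)
    u,v,d=np.broadcast_arrays(u,v,d)
    P=np.stack([(u-c["cx"])/f*d,-(v-c["cy"])/f*d,-d,np.ones_like(d)],-1)
    return (P@T.T)[...,:3]
def ray_z(name,u,v,z,s=None):
    T=cam2world(name,s); o=T[:3,3]; p=px2w(name,float(u),float(v),1.0,s); return o+(p-o)*(z-o[2])/(p[2]-o[2])
E
python3 - <<'E'
from h import *
s=observe(); print(s)
print({k:v for k,v in cams.calibration("top").items()}); print({k:v for k,v in cams.calibration("side").items()})
im={}
for n in("top","side"):
    p,d=cams.get_image(n); im[n]=p; np.save(n+"_d.npy",d)
    cv2.imwrite(f"pics/{n}0.png",p[...,::-1])
    for q,z in [("cap_grip",.116),("tray_handle",.062),("bead_center",.018),("bead_pocket",.018),("angel_center",.052),("crate_corner",.157),("cup",0),("brush",0),("shaping_stick",0)]:
        for r in cams.mark_of(n,q)[:2]:
            u,v=r["location"][0]*512,r["location"][1]*384
            print(n,q,round(r["p"],2),round(u),round(v),ray_z(n,u,v,z).round(3), px2w(n,u,v,d[int(v),int(u)]).round(3))
E
```

```text
pics
{'time_s': 0.0, 'q': array([-7.57616826e+01,  2.18403090e+01,  7.43853049e+01, -2.92867784e-04,
        8.38566578e+01, -1.23342609e+01]), 'qvel': array([ 0.0087453 , -0.05377989, -0.00803607, -0.05690353,  0.06177393,
       -0.05946518]), 'joint_efforts': array([ 1.12680500e-03, -4.48458552e+01, -2.31280106e+01, -1.14986615e-04,
        4.72998305e-03, -3.83332610e-05]), 'position': array([ 0.24596848, -0.49160853,  0.23071491]), 'tool_rot': array([[ 8.94368239e-01,  4.47331337e-01, -3.58096413e-04],
       [ 4.47331379e-01, -8.94367209e-01,  1.39055113e-03],
       [ 3.01767407e-04, -1.40385253e-03, -9.99998969e-01]]), 'ft_force': array([ 0.82281355,  0.4307942 , -0.01061865]), 'wrist_torque': array([-0.03050146,  0.05260655,  0.01119148]), 'gripper_force': 0.0, 'grip_width': 0.08535314515450984}
{'vertical_fov': 47.28447136923435, 'cx': 248.4853458231066, 'cy': 192.10296669221614, 'view': array([[-0.02485964, -0.99916091, -0.03254968,  0.03902356],
       [ 0.98018977, -0.03076156,  0.19565722, -0.47700288],
       [-0.19649432, -0.02704089,  0.98013202, -1.11574901],
      
[... 930 characters left out ...]
182 [ 0.526  0.325 -0.   ] [0.512 0.309 0.057]
top shaping_stick 0.47 228 225 [0.397 0.085 0.   ] [0.396 0.084 0.011]
side tray_handle 0.96 272 271 [ 0.477 -0.312  0.062] [ 0.476 -0.323  0.071]
side bead_pocket 0.6 265 281 [ 0.461 -0.292  0.018] [ 0.456 -0.356  0.072]
side angel_center 0.82 251 214 [ 0.443 -0.023  0.052] [ 0.443 -0.025  0.053]
side crate_corner 0.84 271 202 [ 0.487 -0.156  0.157] [ 0.517  0.141 -0.   ]
side cup 0.88 266 178 [0.519 0.349 0.   ] [0.505 0.191 0.071]
side brush 0.44 208 268 [ 0.322 -0.208  0.   ] [ 0.321 -0.204 -0.003]
side shaping_stick 0.73 269 202 [0.511 0.145 0.   ] [ 0.511  0.151 -0.003]
side shaping_stick 0.5 235 213 [0.393 0.074 0.   ] [0.393 0.061 0.007]
```

View pics/top0.png

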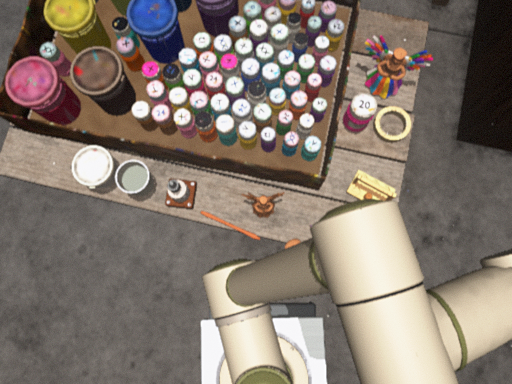

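View pics/side0.png

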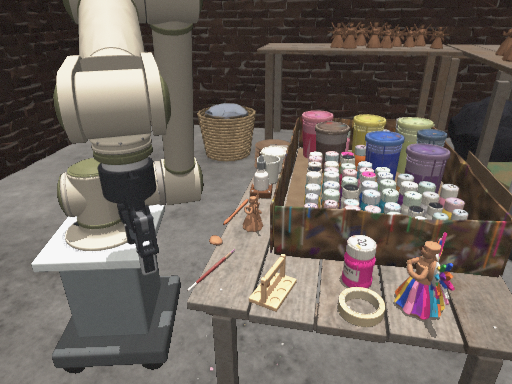

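Top view: cap ≈(178,188), cup (133,178), angel (263,204), stick (230,226), tray (372,186), crate corner (325,183). Side view: tray with its bar ≈(273,270), angel (252,214), bottle (262,178). Next I refine with depth.

```bash
python3 - <<'E'
from h import *
np.set_printoptions(suppress=True)
for n in("top","side"):
    p,d=cams.get_image(n); v,u=np.mgrid[:384,:512]; W=px2w(n,u+.5,v+.5,d)
    for q in("cap_grip","tray_handle","bead_center","angel_center","cup","crate_corner"):
        for r in cams.outline_of(n,q)[:2]:
            m=r["mask"]&(d>0); P=W[m]
            print(n,q,round(r["p"],2),len(P),P.min(0).round(3),P.max(0).round(3),np.median(P,0).round(3))
            if q=="tray_handle":
                b=P[(P[:,2]>.056)&(P[:,2]<.08)]; c=b.mean(0); w,V=np.linalg.eigh(np.cov(b[:,:2].T)); print("  bar",len(b),c.round(3),V[:,1],b.min(0),b.max(0))
                b=P[(P[:,2]<.02)]; print("  board",b[:,:2].mean(0), cv2.minAreaRect(b[:,:2].astype(np.float32)*1000))
    m=(abs(W[...,0]-.487)<.06)&(abs(W[...,1]-.215)<.06)&(W[...,2]>.1)&(d>0); P=W[m]
    for lo,hi in((.10,.125),(.125,.15)):
        b=P[(P[:,2]>lo)&(P[:,2]<hi)]
        if len(b): print(n,"cap",lo,len(b),b.mean(0).round(3),b.min(0).round(3),b.max(0).round(3))
E
```

```text
top cap_grip 0.43 124 [0.47  0.196 0.098] [0.499 0.223 0.147] [0.481 0.207 0.125]
top tray_handle 0.97 907 [ 0.337 -0.374 -0.009] [ 0.536 -0.151  0.668] [ 0.481 -0.294  0.01 ]
  bar 241 [ 0.477 -0.305  0.068] [0.52029141 0.85398879] [ 0.44628574 -0.35276216  0.05605586] [ 0.51021012 -0.25806518  0.07779869]
  board [ 0.48518552 -0.29538227] ((478.6134948730469, -311.2320861816406), (128.96180725097656, 72.8900375366211), 63.26719284057617)
top tray_handle 0.49 110 [0.47  0.196 0.109] [0.496 0.223 0.147] [0.481 0.207 0.126]<stdin>:10: RuntimeWarning: Mean of empty slice.
  ret = um.true_divide(
  avg = a.mean(axis, **keepdims_kw)
<stdin>:10: RuntimeWarning: Degrees of freedom <= 0 for slice
  c *= np.true_divide(1, fact)
  c *= np.true_divide(1, fact)
Traceback (most recent call last):
ValueError: zero-size array to reduction operation minimum which has no identity
```

Emit:
{"api": "move_arm", "payload": {"jaw": [8.5, 8.5, 8.5, 8.5, 8.5, 8.5, 8.5, 8.5, 8.5, 8.5], "dp": [[2.4, -2.5, 0], [2.4, -2.5, 0], [2.4, -2.5, 0], [2.4, -2.5, 0], [2.4, -2.5, 0], [2.4, -2.5, 0], [2.4, -2.5, 0], [2.4, -2.5, 0], [2.4, -2.5, 0], [2.4, -2.5, 0]], "turn": [[0, 0, 0], [0, 0, 0], [0, 0, 0], [0, 0, 0], [0, 0, 0], [0, 0, 0], [0, 0, 0], [0, 0, 0], [0, 0, 0], [0, 0, 0]]}}

```text
time_s: 1.98
position: [0.3489, -0.1593, 0.2315]
tool_rot: [[0.895, 0.447, 0.0], [0.447, -0.895, -0.0], [0.0, 0.001, -1.0]]
ft_force: [0.0, -1.0, 0.4]
grip_width: 0.0848
gripper_force: 0.0
```

Emit:
{"api": "move_arm", "payload": {"jaw": [8.5, 8.5, 8.5, 8.5, 8.5, 8.5, 8.5, 8.5, 8.5, 8.5], "dp": [[2.4, -2.5, 0], [2.4, -2.5, 0], [2.4, -2.5, 0], [2.4, -2.5, 0], [2.4, -2.5, 0], [2.4, -2.5, 0], [2.4, -2.5, 0], [2.4, -2.5, 0], [2.4, -2.5, 0], [0, 0, 0]], "turn": [[0, 0, 0], [0, 0, 0], [0, 0, 0], [0, 0, 0], [0, 0, 0], [0, 0, 0], [0, 0, 0], [0, 0, 0], [0, 0, 0], [0, 0, 0]]}}

```text
time_s: 2.82
position: [0.4421, 0.1413, 0.2313]
tool_rot: [[0.892, 0.452, 0.001], [0.452, -0.892, 0.001], [0.001, -0.001, -1.0]]
ft_force: [-1.0, 0.1, -0.5]
grip_width: 0.0847
gripper_force: 0.0
```

```bash
cat > look.py <<'E'
from h import *
import sys
np.set_printoptions(suppress=True,precision=4)
s=observe(); p,d=cams.get_image("wrist"); cv2.imwrite("pics/"+sys.argv[1]+".png",p[...,::-1])
print(s["time_s"],s["position"],s["tool_rot"][:,0],s["q"].round(1),s["grip_width"])
c,f=K("wrist"); print(f,c)
for a in sys.argv[2:]:
    q,z=a.split(":"); z=float(z)
    for r in cams.mark_of("wrist",q)[:2]:
        u,v=r["location"][0]*512,r["location"][1]*384
        print(q,round(r["p"],2),round(u),round(v),ray_z("wrist",u,v,z,s))
v,u=np.mgrid[:384,:512]; np.save("W.npy",np.where((d>0)[...,None],px2w("wrist",u+.5,v+.5,d,s),np.nan))
E
python3 look.py w1 cap_grip:.116 cup:0 shaping_stick:0 angel_center:.052
```

```text
2.8167 [0.4421 0.1413 0.2313] [0.8923 0.4515 0.0013] [ 3.  13.1 87.2  0.1 79.6 66.2] 0.08471496261117822
309.920514161906 {'vertical_fov': 63.55756297000294, 'cx': 245.92821302527568, 'cy': 190.26052864480212, 'tool_from_camera': array([[-0.    ,  0.947 ,  0.3213,  0.0825],
       [ 1.    ,  0.0001, -0.0003, -0.0002],
       [-0.0004,  0.3213, -0.947 , -0.1427],
       [ 0.    ,  0.    ,  0.    ,  1.    ]])}
cap_grip 0.58 195 96 [0.4898 0.2113 0.116 ]
cup 0.66 124 15 [0.5201 0.3277 0.    ]
shaping_stick 0.95 275 209 [0.3977 0.0761 0.    ]
shaping_stick 0.71 124 16 [0.5196 0.3274 0.    ]
angel_center 0.76 367 224 [ 0.4442 -0.0123  0.052 ]
```

```bash
python3 - <<'E'
from h import *
np.set_printoptions(suppress=True,precision=4)
W=np.load("W.npy")
m=(abs(W[...,0]-.487)<.04)&(abs(W[...,1]-.212)<.04)
for lo,hi in((.08,.10),(.10,.118),(.118,.1225),(.1225,.128),(.128,.14),(.14,.16)):
    b=W[m&(W[...,2]>lo)&(W[...,2]<hi)]
    if len(b): print(lo,len(b),b.mean(0),b.min(0),b.max(0))
E
```

```text
0.08 651 [0.4926 0.2038 0.0832] [0.4644 0.1885 0.08  ] [0.5089 0.2323 0.0999]
0.1 78 [0.4935 0.2018 0.1096] [0.4734 0.1952 0.1004] [0.5013 0.2174 0.1178]
0.118 66 [0.4916 0.2054 0.1209] [0.4716 0.1952 0.1181] [0.5012 0.2257 0.1225]
0.1225 604 [0.4871 0.21   0.1256] [0.4715 0.1954 0.1226] [0.5011 0.2253 0.1279]
0.128 258 [0.4884 0.2082 0.1336] [0.4764 0.2008 0.128 ] [0.4958 0.2211 0.14  ]
0.14 260 [0.4867 0.21   0.1441] [0.4797 0.204  0.1401] [0.4926 0.2167 0.1472]
```

View pics/w1.png

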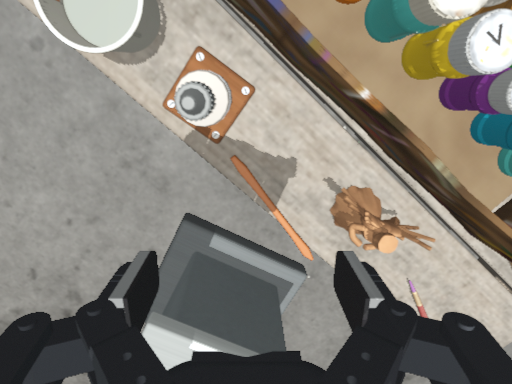

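The wrist view shows the cap at (194,102), the stick at (272,205) and the angel at (370,220). The cap axis comes out at (0.486, 0.210), with its top at 0.125, which matches the closed cap.

Emit:
{"api": "move_arm", "payload": {"jaw": [8.5, 8.5, 8.5, 8.5, 8.5], "dp": [[2.4, -1.4, 0], [2.4, -1.4, 0], [2.26, -1.36, 0], [0, 0, 2], [0, 0, 0]], "turn": [[0, 0, 0], [0, 0, 0], [0, 0, 0], [0, 0, 0], [0, 0, 0]]}}

```text
time_s: 3.48
position: [0.4852, 0.205, 0.2086]
tool_rot: [[0.895, 0.447, -0.005], [0.447, -0.895, -0.001], [-0.005, -0.001, -1.0]]
ft_force: [-0.6, 0.8, -1.0]
grip_width: 0.0851
gripper_force: 0.0
```

Emit:
{"api": "move_arm", "payload": {"jaw": [8.5, 8.5, 8.5], "dp": [[0, 0, 3], [0, 0, 0], [0, 0, 0]], "turn": [[0, 0, 0], [0, 0, 0], [0, 0, 0]]}}

```text
time_s: 3.73
position: [0.4853, 0.2046, 0.1814]
tool_rot: [[0.895, 0.446, -0.003], [0.446, -0.895, -0.001], [-0.003, -0.001, -1.0]]
ft_force: [-0.3, 0.2, 0.6]
grip_width: 0.0851
gripper_force: 0.0
```

```bash
python3 look.py w2 cap_grip:.116 | grep -v view; python3 - <<'E'
from h import *
np.set_printoptions(suppress=True,precision=4)
W=np.load("W.npy")
m=(abs(W[...,0]-.487)<.03)&(abs(W[...,1]-.212)<.03)
for lo,hi in((.118,.1225),(.1225,.128),(.128,.14),(.14,.16)):
    b=W[m&(W[...,2]>lo)&(W[...,2]<hi)]
    if len(b): print(lo,len(b),b.mean(0),b.min(0),b.max(0))
E
```

```text
3.7333 [0.4853 0.2046 0.1814] [ 0.8951  0.4459 -0.0025] [10.  22.  82.8 -0.  75.4 73.5] 0.08508037762869704
309.920514161906 {'vertical_fov': 63.55756297000294, 'cx': 245.92821302527568, 'cy': 190.26052864480212, 'tool_from_camera': array([[-0.    ,  0.947 ,  0.3213,  0.0825],
       [ 1.    ,  0.0001, -0.0003, -0.0002],
       [-0.0003,  0.3213, -0.947 , -0.1427],
       [ 0.    ,  0.    ,  0.    ,  1.    ]])}
cap_grip 0.55 238 197 [0.4883 0.2129 0.116 ]
0.118 118 [0.4944 0.2145 0.1207] [0.4709 0.1956 0.118 ] [0.5014 0.2259 0.1225]
0.1225 644 [0.49   0.2121 0.1255] [0.4721 0.1958 0.1225] [0.5016 0.2254 0.128 ]
0.128 341 [0.4911 0.2127 0.1338] [0.4795 0.2015 0.128 ] [0.496  0.2201 0.14  ]
0.14 302 [0.4877 0.2113 0.1441] [0.4811 0.2042 0.14  ] [0.4931 0.2178 0.1467]
```

Emit:
{"api": "move_arm", "payload": {"jaw": [8.5, 8.5, 8.5, 8.5, 8.5], "dp": [[0.43, -0.48, 2], [0, 0, 2.2], [0, 0, 2.2], [0, 0, 2.1], [0, 0, 0]], "turn": [[0, 0, 0], [0, 0, 0], [0, 0, 0], [0, 0, 0], [0, 0, 0]]}}

```text
time_s: 4.25
position: [0.4865, 0.2114, 0.0945]
tool_rot: [[0.895, 0.447, -0.004], [0.447, -0.895, -0.001], [-0.004, -0.001, -1.0]]
ft_force: [-0.1, 0.9, 0.0]
grip_width: 0.0851
gripper_force: 0.0
```

Emit:
{"api": "move_arm", "payload": {"jaw": [5, 4, 3.4, 3.2, 2.8, 2.6, 2.4, 2.4], "dp": [[0, 0, 0], [0, 0, 0], [0, 0, 0], [0, 0, 0], [0, 0, 0], [0, 0, 0], [0, 0, 0], [0, 0, 0]], "turn": [[0, 0, 0], [0, 0, 0], [0, 0, 0], [0, 0, 0], [0, 0, 0], [0, 0, 0], [0, 0, 0], [0, 0, 0]], "force": 30}}

```text
time_s: 4.92
position: [0.4883, 0.2117, 0.0973]
tool_rot: [[0.894, 0.447, 0.002], [0.447, -0.894, -0.0], [0.002, 0.001, -1.0]]
ft_force: [0.3, -3.9, 6.5]
grip_width: 0.0277
gripper_force: 29.2
```

Emit:
{"api": "move_arm", "payload": {"jaw": [2.4, 2.4, 2.4, 2.4, 2.4, 2.4, 2.4, 2.4, 2.4, 2.4], "dp": [[0, 0, -0.015], [0, 0, -0.015], [0, 0, -0.015], [0, 0, -0.015], [0, 0, -0.015], [0, 0, -0.015], [0, 0, -0.015], [0, 0, -0.015], [0, 0, -0.015], [0, 0, -0.015]], "turn": [[0, 0, -0.1], [0, 0, -0.1], [0, 0, -0.1], [0, 0, -0.1], [0, 0, -0.1], [0, 0, -0.1], [0, 0, -0.1], [0, 0, -0.1], [0, 0, -0.1], [0, 0, -0.1]]}}

```text
time_s: 5.75
position: [0.4871, 0.2124, 0.0986]
tool_rot: [[0.102, 0.995, -0.001], [0.995, -0.102, 0.001], [0.001, -0.001, -1.0]]
ft_force: [-4.0, 1.9, 7.5]
grip_width: 0.0273
gripper_force: 29.4
```

Emit:
{"api": "move_arm", "payload": {"jaw": [2.4, 2.4, 2.4, 2.4, 2.4, 2.4, 2.4, 2.4, 2.4, 2.4], "dp": [[0, 0, -0.015], [0, 0, -0.015], [0, 0, -0.015], [0, 0, -0.015], [0, 0, -0.015], [0, 0, -0.015], [0, 0, -0.015], [0, 0, -0.015], [0, 0, -0.015], [0, 0, -0.015]], "turn": [[0, 0, -0.1], [0, 0, -0.1], [0, 0, -0.1], [0, 0, -0.1], [0, 0, -0.1], [0, 0, -0.1], [0, 0, -0.1], [0, 0, -0.1], [0, 0, -0.1], [0, 0, -0.1]]}}

```text
time_s: 6.58
position: [0.4858, 0.2118, 0.0999]
tool_rot: [[-0.782, 0.623, -0.004], [0.623, 0.782, -0.001], [0.002, -0.003, -1.0]]
ft_force: [-8.6, -2.9, 10.4]
grip_width: 0.0275
gripper_force: 29.7
```

```bash
python3 -c "
from h import *
s=observe();print(s['wrist_torque'],s['ft_force'],s['q'],s['position'],np.degrees(np.arctan2(s['tool_rot'][1,0],s['tool_rot'][0,0])))"
```

```text
[-0.44450566  1.53386013 -0.09316978] [-8.59396042 -2.87802813 10.44151145] [ 1.07476143e+01  2.76698582e+01  8.87502867e+01  8.71299157e-03
  6.37894605e+01 -4.07192177e+01] [0.48582138 0.21184884 0.09994723] 141.46277799217884
```

Emit:
{"api": "move_arm", "payload": {"jaw": [2.4, 2.4, 2.4, 2.4, 2.4], "dp": [[0, 0, -0.01], [0, 0, -0.01], [0, 0, 0], [0, 0, 0], [0, 0, 0]], "turn": [[0, 0, -0.1], [0, 0, -0.1], [0, 0, -0.1], [0, 0, -0.05], [0, 0, 0]]}}

```text
time_s: 7.0
position: [0.4859, 0.2113, 0.0997]
tool_rot: [[-0.947, 0.32, -0.004], [0.32, 0.947, -0.001], [0.003, -0.003, -1.0]]
ft_force: [-7.8, -5.3, 7.2]
grip_width: 0.0274
gripper_force: 29.5
```

```bash
python3 -c "
from h import *
s=observe();print(s['wrist_torque'],s['ft_force'],s['q'],s['position'],np.degrees(np.arctan2(s['tool_rot'][1,0],s['tool_rot'][0,0])))"
```

```text
[-0.75252322  1.20814075 -0.31473238] [-7.76816369 -5.34673123  7.24699216] [ 1.07082523e+01  2.76907549e+01  8.87583952e+01 -3.57469818e-02
  6.37862115e+01 -6.06263728e+01] [0.48593328 0.21132625 0.09972091] 161.35024428762787
```

Emit:
{"api": "move_arm", "payload": {"jaw": [2.4, 2.4, 2.4], "dp": [[0, 0, 0], [0, 0, 0], [0, 0, 0]], "turn": [[0, 0, -0.08], [0, 0, -0.08], [0, 0, 0]], "force": 50}}

```text
time_s: 7.25
position: [0.4853, 0.2113, 0.0996]
tool_rot: [[-0.987, 0.164, -0.006], [0.164, 0.987, -0.002], [0.005, -0.002, -1.0]]
ft_force: [-10.1, -5.3, 7.6]
grip_width: 0.0267
gripper_force: 51.0
```

```bash
python3 -c "
from h import *
s=observe();print(s['wrist_torque'],s['ft_force'],s['q'],s['position'],np.degrees(np.arctan2(s['tool_rot'][1,0],s['tool_rot'][0,0])))"
```

```text
[-0.83102544  1.52382592 -0.44870487] [-10.11721028  -5.30526056   7.59734527] [ 1.07152993e+01  2.76832664e+01  8.88032410e+01 -2.93816235e-02
  6.38411054e+01 -6.98568034e+01] [0.48527485 0.21129241 0.09958073] 170.58477315054938
```

Emit:
{"api": "move_arm", "payload": {"jaw": [4, 6, 8.5, 8.5, 8.5, 8.5, 8.5, 8.5, 8.5, 8.5], "dp": [[0, 0, 0], [0, 0, 0], [0, 0, 0], [0, 0, 0], [0, 0, 0], [0, 0, -2], [0, 0, -3], [0, 0, -3], [0, 0, -3], [0, 0, -3]], "turn": [[0, 0, 0], [0, 0, 0], [0, 0, 0], [0, 0, 0], [0, 0, 0], [0, 0, 0], [0, 0, 0], [0, 0, 0], [0, 0, 0], [0, 0, 0]]}}

```text
time_s: 8.08
position: [0.4874, 0.2119, 0.241]
tool_rot: [[-0.986, 0.167, -0.0], [0.167, 0.986, 0.0], [0.0, 0.0, -1.0]]
ft_force: [1.5, -0.7, -0.3]
grip_width: 0.0847
gripper_force: 0.0
```

```bash
python3 - <<'E'
from h import *
np.set_printoptions(suppress=True,precision=4)
s=observe(); print(s["position"],s["tool_rot"][:,0])
p,d=cams.get_image("wrist"); cv2.imwrite("pics/w3.png",p[...,::-1])
v,u=np.mgrid[:384,:512]; W=px2w("wrist",u+.5,v+.5,d,s)
m=(abs(W[...,0]-.487)<.03)&(abs(W[...,1]-.212)<.03)&(d>0)
for lo,hi in((.118,.134),(.134,.14),(.14,.16)):
    b=W[m&(W[...,2]>lo)&(W[...,2]<hi)]
    if len(b): print(lo,len(b),np.median(b,0),b.min(0),b.max(0))
E
```

```text
[0.4874 0.2119 0.241 ] [-0.986  0.167  0.   ]
0.118 597 [0.4806 0.2125 0.1286] [0.4714 0.1957 0.118 ] [0.5021 0.226  0.134 ]
0.134 105 [0.481  0.2121 0.1371] [0.4783 0.2021 0.134 ] [0.4928 0.2195 0.14  ]
0.14 240 [0.4849 0.2112 0.1472] [0.4793 0.2036 0.14  ] [0.4927 0.2176 0.1499]
```

Emit:
{"api": "move_arm", "payload": {"jaw": [8.5, 8.5, 8.5, 8.5, 8.5, 8.5, 8.5, 8.5, 8.5, 8.5], "dp": [[0, 0, 0], [0, 0, 0], [0, 0, 0], [0, 0, 0], [0, 0, 0], [0, 0, 0], [0, 0, 0], [0, 0, 0], [0, 0, 0], [0, 0, 0]], "turn": [[0, 0, 0.122], [0, 0, 0.122], [0, 0, 0.122], [0, 0, 0.122], [0, 0, 0.122], [0, 0, 0.122], [0, 0, 0.122], [0, 0, 0.122], [0, 0, 0.122], [0, 0, 0.122]]}}

```text
time_s: 8.97
position: [0.4876, 0.212, 0.2393]
tool_rot: [[-0.176, 0.984, -0.0], [0.984, 0.176, 0.0], [0.0, -0.0, -1.0]]
ft_force: [-0.9, 0.3, 0.1]
grip_width: 0.0851
gripper_force: 0.0
```

Emit:
{"api": "move_arm", "payload": {"jaw": [8.5, 8.5, 8.5, 8.5, 8.5, 8.5, 8.5], "dp": [[0, 0, 0], [0, 0, 0], [0, 0, 0], [0, 0, 0], [0, 0, 0], [0, 0, 0], [0, 0, 0]], "turn": [[0, 0, 0.122], [0, 0, 0.122], [0, 0, 0.122], [0, 0, 0.122], [0, 0, 0.122], [0, 0, 0.122], [0, 0, 0]]}}

```text
time_s: 9.55
position: [0.4876, 0.212, 0.2393]
tool_rot: [[0.525, 0.851, -0.0], [0.851, -0.525, 0.0], [-0.0, -0.0, -1.0]]
ft_force: [-0.6, -0.0, 0.6]
grip_width: 0.0851
gripper_force: 0.0
```

Emit:
{"api": "move_arm", "payload": {"jaw": [8.5, 8.5, 8.5, 8.5, 8.5, 8.5, 8.5, 8.5, 8.5, 8.5, 8.5], "dp": [[-3.19, 1.86, 0], [-3.19, 1.86, 0], [-3.19, 1.86, 0], [-3.19, 1.86, 0], [-3.19, 1.86, 0], [-3.19, 1.86, 0], [-3.19, 1.86, 0], [-3.19, 1.86, 0], [-3.19, 1.86, 0], [-3.19, 1.86, 0], [0, 0, 0]], "turn": [[0, 0, 0], [0, 0, 0], [0, 0, 0], [0, 0, 0], [0, 0, 0], [0, 0, 0], [0, 0, 0], [0, 0, 0], [0, 0, 0], [0, 0, 0], [0, 0, 0]]}}

```text
time_s: 10.47
position: [0.4797, -0.1627, 0.239]
tool_rot: [[0.523, 0.853, -0.0], [0.853, -0.523, -0.002], [-0.001, 0.001, -1.0]]
ft_force: [-0.7, 0.7, -0.4]
grip_width: 0.0851
gripper_force: 0.0
```

```bash
cat > crate.py <<'E'
from h import *
E
python3 look.py w4 tray_handle:.062 bead_center:.018 angel_center:.052 crate_corner:.157 brush:0| grep -v "\["; 
```

```text
(no output)
```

Continue to above the tray, then measure it.

Emit:
{"api": "move_arm", "payload": {"jaw": [8.5, 8.5, 8.5, 8.5, 8.5, 8.5, 8.5], "dp": [[-3.1, 1.9, 0], [-3.1, 1.9, 0], [-3.1, 1.9, 0], [-2.9, 1.7, 0], [0, 0, 0], [0, 0, 0], [0, 0, 0]], "turn": [[0, 0, 0], [0, 0, 0], [0, 0, 0], [0, 0, 0], [0, 0, 0], [0, 0, 0], [0, 0, 0]]}}

```text
time_s: 11.35
position: [0.4795, -0.2988, 0.2395]
tool_rot: [[0.52, 0.854, -0.0], [0.854, -0.52, 0.001], [0.0, -0.0, -1.0]]
ft_force: [0.1, -0.3, 0.3]
grip_width: 0.0848
gripper_force: 0.0
```

```bash
python3 look.py w5 tray_handle:.062 bead_center:.021 bead_pocket:.018 crate_corner:.157| grep -v "tool_from\|\[ 1. \|\[-0.0\|0.    ,"; python3 - <<'E'
from h import *
np.set_printoptions(suppress=True,precision=4)
W=np.load("W.npy"); X=W.reshape(-1,3)
P=X[(abs(X[:,0]-.477)<.08)&(abs(X[:,1]+.305)<.08)]
b=P[(P[:,2]>.062)&(P[:,2]<.085)]; print("bar",len(b),b[:,:2].mean(0),np.median(b[:,2]),cv2.minAreaRect((b[:,:2]*1000).astype(np.float32)))
b=P[(P[:,2]>.005)&(P[:,2]<.0125)]; print("board",len(b),cv2.minAreaRect((b[:,:2]*1000).astype(np.float32)))
c=X[(X[:,2]>.148)&(X[:,2]<.166)&(X[:,0]>.4)]; print("crate top",len(c))
if len(c): print(c[c[:,1].argmin()],c[c[:,0].argmin()])
E
```

```text
11.35 [ 0.4795 -0.2988  0.2395] [0.5205 0.8539 0.0004] [-43.9  23.   71.    0.   86.  -12.6] 0.08476527894806432
tray_handle 0.76 251 173 [ 0.4811 -0.3071  0.062 ]
bead_center 0.6 235 163 [ 0.4654 -0.297   0.021 ]
bead_pocket 0.85 231 162 [ 0.4612 -0.2929  0.018 ]
crate_corner 0.8 146 44 [ 0.4793 -0.1714  0.157 ]
bar 1132 [ 0.4807 -0.3055] 0.07107776554269804 ((479.71240234375, -307.845947265625), (108.65292358398438, 11.2860689163208), 58.60944747924805)
board 3819 ((478.755615234375, -308.45001220703125), (112.110107421875, 70.09820556640625), 58.434505462646484)
crate top 1535
[ 0.5642 -0.1925  0.1515] [ 0.4828 -0.1661  0.1497]
```

View pics/w5.png

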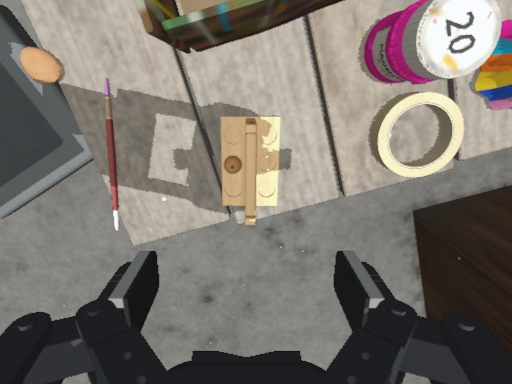

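Wrist view: tray centred at (251,162) with the bead at (232,164) on the -x side, the brush at (112,150) and the crate corner at (180,48). The board measures 112 x 70 mm, which matches the given size.

Emit:
{"api": "move_arm", "payload": {"jaw": [8.5, 8.5, 8.5, 8.5, 8.5, 8.5], "dp": [[-0.8, 0.45, 2], [0, 0, 3], [0, 0, 3], [0, 0, 2], [0, 0, 0], [0, 0, 0]], "turn": [[0, 0, 0], [0, 0, 0], [0, 0, 0], [0, 0, 0], [0, 0, 0], [0, 0, 0]]}}

```text
time_s: 12.1
position: [0.479, -0.3087, 0.1396]
tool_rot: [[0.521, 0.853, -0.001], [0.853, -0.521, 0.001], [0.0, -0.001, -1.0]]
ft_force: [0.6, 0.7, 0.7]
grip_width: 0.085
gripper_force: 0.0
```

Emit:
{"api": "move_arm", "payload": {"jaw": [8.5, 8.5, 8.5, 8.5, 8.5, 8.5], "dp": [[0, 0, 3], [0, 0, 3], [0, 0, 2], [0, 0, 1.4], [0, 0, 0], [0, 0, 0]], "turn": [[0, 0, 0], [0, 0, 0], [0, 0, 0], [0, 0, 0], [0, 0, 0], [0, 0, 0]]}}

```text
time_s: 12.6
position: [0.4797, -0.3096, 0.047]
tool_rot: [[0.522, 0.853, 0.001], [0.853, -0.522, -0.001], [-0.0, 0.002, -1.0]]
ft_force: [0.4, 0.4, -0.1]
grip_width: 0.085
gripper_force: 0.0
```

Emit:
{"api": "move_arm", "payload": {"jaw": [6, 5, 4, 3, 2.5, 2.2, 1.9, 1.6, 1.4, 1.2, 1.0, 0.8], "dp": [[0, 0, 0], [0, 0, 0], [0, 0, 0], [0, 0, 0], [0, 0, 0], [0, 0, 0], [0, 0, 0], [0, 0, 0], [0, 0, 0], [0, 0, 0], [0, 0, 0], [0, 0, 0]], "turn": [[0, 0, 0], [0, 0, 0], [0, 0, 0], [0, 0, 0], [0, 0, 0], [0, 0, 0], [0, 0, 0], [0, 0, 0], [0, 0, 0], [0, 0, 0], [0, 0, 0], [0, 0, 0]], "force": 40}}

```text
time_s: 13.6
position: [0.4788, -0.3091, 0.0456]
tool_rot: [[0.522, 0.853, -0.0], [0.853, -0.522, 0.0], [-0.0, -0.0, -1.0]]
ft_force: [-1.1, 0.2, 1.9]
grip_width: 0.0115
gripper_force: 39.2
```

Emit:
{"api": "move_arm", "payload": {"jaw": [0.6, 0.6, 0.6, 0.6], "dp": [[0, 0, 0], [0, 0, 0], [0, 0, 0], [0, 0, 0]], "turn": [[0, 0, 0], [0, 0, 0], [0, 0, 0], [0, 0, 0]]}}

```text
time_s: 13.93
position: [0.4788, -0.309, 0.0456]
tool_rot: [[0.522, 0.853, -0.0], [0.853, -0.522, 0.0], [0.0, -0.0, -1.0]]
ft_force: [-1.9, 0.2, 2.4]
grip_width: 0.0112
gripper_force: 39.3
```

Gripped. Lift gently.

Emit:
{"api": "move_arm", "payload": {"jaw": [0.6, 0.6, 0.6, 0.6, 0.6, 0.6, 0.6, 0.6, 0.6, 0.6, 0.6, 0.6], "dp": [[0, 0, -0.2], [0, 0, -0.4], [0, 0, -0.7], [0, 0, -0.9], [0, 0, -0.9], [0, 0, -0.9], [0, 0, -0.9], [0, 0, -0.9], [0, 0, -0.7], [0, 0, -0.5], [0, 0, -0.2], [0, 0, 0]], "turn": [[0, 0, 0], [0, 0, 0], [0, 0, 0], [0, 0, 0], [0, 0, 0], [0, 0, 0], [0, 0, 0], [0, 0, 0], [0, 0, 0], [0, 0, 0], [0, 0, 0], [0, 0, 0]]}}

```text
time_s: 14.93
position: [0.479, -0.3092, 0.1179]
tool_rot: [[0.522, 0.853, 0.0], [0.853, -0.522, -0.0], [-0.0, 0.001, -1.0]]
ft_force: [0.4, 0.5, -1.6]
grip_width: 0.0112
gripper_force: 39.0
```

```bash
python3 look.py w6 tray_handle:.135 bead_center:.09 crate_corner:.157 angel_center:.052| grep -v "tool_from\|\[ 1. \|\[-0.0\|0.    ,"; python3 - <<'E'
from h import *
np.set_printoptions(suppress=True,precision=4)
W=np.load("W.npy"); X=W.reshape(-1,3); s=observe()
b=X[(abs(X[:,2]-.083)<.012)&(np.linalg.norm(X[:,:2]-s["position"][:2],axis=1)<.08)]
A=np.c_[b[:,:2]-b[:,:2].mean(0),np.ones(len(b))]; print(len(b),"plane",np.linalg.lstsq(A,b[:,2],rcond=None)[0],cv2.minAreaRect((b[:,:2]*1000).astype(np.float32)))
E
```

```text
14.9333 [ 0.479  -0.3092  0.1179] [ 0.5218  0.853  -0.0001] [-44.7  29.7  81.1  -0.   69.1 -13.3] 0.011222882193875364
tray_handle 0.63 249 267 [ 0.4811 -0.3079  0.135 ]
bead_center 0.65 208 224 [ 0.4611 -0.2945  0.09  ]
10171 plane [-0.0201 -0.0035  0.0817] ((482.0401916503906, -303.6781005859375), (101.71385192871094, 70.45023345947266), 58.50225067138672)
```

View pics/w6.png

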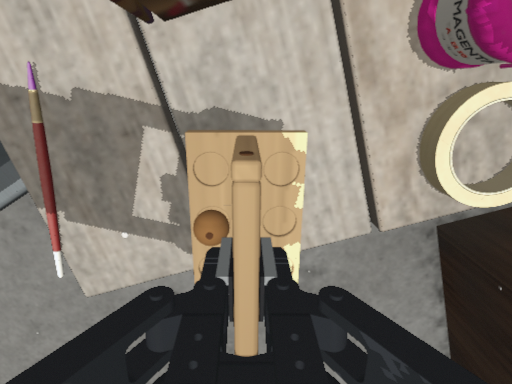

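The tray hangs level, with the board top at 0.082, and the bead at (210,227) is seated in its pocket. I carry it around the crate corner.

Emit:
{"api": "move_arm", "payload": {"jaw": [0.6, 0.6, 0.6, 0.6, 0.6, 0.6, 0.6, 0.6, 0.6, 0.6, 0.6, 0.6], "dp": [[-0.06, -0.26, 0], [-0.13, -0.6, 0], [-0.23, -1.05, 0], [-0.27, -1.2, 0], [-0.27, -1.2, 0], [-0.27, -1.2, 0], [-0.25, -1.15, 0], [-0.2, -0.95, 0], [-0.13, -0.6, 0], [-0.08, -0.35, 0], [-0.02, -0.1, 0], [0, 0, 0]], "turn": [[0, 0, 0], [0, 0, 0], [0, 0, 0], [0, 0, 0], [0, 0, 0], [0, 0, 0], [0, 0, 0], [0, 0, 0], [0, 0, 0], [0, 0, 0], [0, 0, 0], [0, 0, 0]]}}

```text
time_s: 16.18
position: [0.3951, -0.2803, 0.1176]
tool_rot: [[0.522, 0.853, 0.0], [0.853, -0.522, -0.0], [-0.0, 0.0, -1.0]]
ft_force: [-0.0, -0.3, -1.5]
grip_width: 0.0118
gripper_force: 39.0
```

Emit:
{"api": "move_arm", "payload": {"jaw": [0.6, 0.6, 0.6, 0.6, 0.6, 0.6, 0.6, 0.6, 0.6, 0.6, 0.6, 0.6], "dp": [[0.2, -0.12, 0], [0.5, -0.3, 0], [0.9, -0.55, 0], [1.2, -0.73, 0], [1.4, -0.86, 0], [1.4, -0.86, 0], [1.3, -0.8, 0], [1.2, -0.73, 0], [0.9, -0.55, 0], [0.5, -0.3, 0], [0.2, -0.12, 0], [0, 0, 0]], "turn": [[0, 0, 0], [0, 0, 0], [0, 0, 0], [0, 0, 0], [0, 0, 0], [0, 0, 0], [0, 0, 0], [0, 0, 0], [0, 0, 0], [0, 0, 0], [0, 0, 0], [0, 0, 0]]}}

```text
time_s: 17.18
position: [0.3953, -0.1663, 0.1176]
tool_rot: [[0.521, 0.853, 0.0], [0.853, -0.521, -0.0], [-0.0, 0.0, -1.0]]
ft_force: [1.2, -0.2, -1.2]
grip_width: 0.0113
gripper_force: 39.0
```

Emit:
{"api": "move_arm", "payload": {"jaw": [0.6, 0.6, 0.6, 0.6, 0.6, 0.6], "dp": [[0, 0, 0], [0, 0, 0], [0, 0, 0], [0, 0, 0], [0, 0, 0], [0, 0, 0]], "turn": [[0, 0, 0], [0, 0, 0], [0, 0, 0], [0, 0, 0], [0, 0, 0], [0, 0, 0]]}}

```text
time_s: 17.68
position: [0.3952, -0.1667, 0.1175]
tool_rot: [[0.522, 0.853, -0.0], [0.853, -0.522, 0.0], [-0.0, -0.0, -1.0]]
ft_force: [-0.1, -0.0, -1.3]
grip_width: 0.0111
gripper_force: 39.0
```

```bash
python3 look.py w7 tray_handle:.135 bead_center:.09 bead_pocket:.09 angel_center:.052| grep -v "tool_from\|\[ 1. \|\[-0.0\|0.    ,"; python3 - <<'E'
from h import *
np.set_printoptions(suppress=True,precision=4)
W=np.load("W.npy"); X=W.reshape(-1,3); s=observe(); print(s["qvel"])
b=X[(abs(X[:,2]-.083)<.012)&(np.linalg.norm(X[:,:2]-s["position"][:2],axis=1)<.08)]
A=np.c_[b[:,:2]-b[:,:2].mean(0),np.ones(len(b))]; print(len(b),"plane",np.linalg.lstsq(A,b[:,2],rcond=None)[0])
a=[cv2.imread("pics/w7.png")]
for n in("side","top"): p,d=cams.get_image(n); a.append(p[...,::-1])
a[2]=a[2][130:250,120:440]
cv2.imwrite("pics/f.png",np.hstack([a[0][:, :400],cv2.resize(a[1][130:330,170:370],(384,384))]))
for r in cams.mark_of("side","angel_center")[:1]: print(ray_z("side",r["location"][0]*512,r["location"][1]*384,.052))
E
```

```text
17.6833 [ 0.3952 -0.1667  0.1175] [ 0.522   0.8529 -0.    ] [-38.8  17.6 102.9  -0.   59.5  -7.3] 0.011066126980759115
tray_handle 0.68 248 270 [ 0.3962 -0.1662  0.135 ]
bead_center 0.81 208 222 [ 0.3777 -0.1505  0.09  ]
bead_pocket 0.69 212 226 [ 0.3785 -0.1541  0.09  ]
[ 0.12    0.1232 -0.1102 -0.059  -0.0615  0.1096]
10177 plane [-0.0234 -0.0025  0.0814]
[ 0.4504 -0.0171  0.052 ]
```

View pics/f.png

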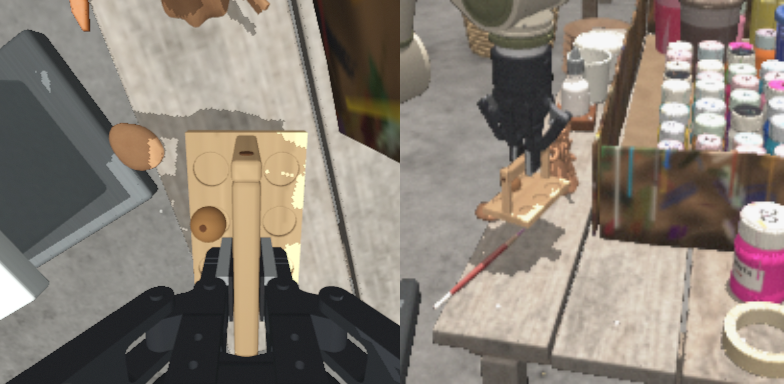

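The tray is level with the bead in its pocket at (208,224). There is a clear gap to the angel, seen at the top of the wrist view at (200,10), and the crate is clear on the right, so I hand it in.

```bash
python3 -c "
from rig import ticket
print(ticket.close_job())"
```

```text
the job is handed in; nothing more can be done
None
```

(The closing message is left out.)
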